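Carry the lacquer test boards over to the polishing rack in their order

TASK

The four lacquer test boards have dried: move them from the dark drying rack to the empty pale polishing rack so that each keeps its place in the row, counted from the blue knob of each rack (first from the blue knob stays first from the blue knob), for the boards carry no numbers and only their place tells the recipe. The racks may stand either way round. Keep the boards upright all the way and leave each standing fully down in its slot, about centred in it.

Things in the scene. Friction and masses are not known exactly. Their poses are not given: they have to be found in the camera images.
- board_red: The vermilion red lacquer test board, coloured all over: a loose slab 60 mm wide (its x), 14 mm thick (its y), 100 mm tall (its z), 60 to 130 g. Origin: centre of its underside. Starts upright in a slot of the dark rack, underside 16 mm above the table, its thin y axis along the row; neighbours are 52 mm off, centre to centre. Pinch it across the thickness near its top.
- board_black: The black lacquer test board, coloured all over: a loose slab 60 mm wide (its x), 14 mm thick (its y), 100 mm tall (its z), 60 to 130 g. Origin: centre of its underside. Starts upright in a slot of the dark rack, underside 16 mm above the table, its thin y axis along the row; neighbours are 52 mm off, centre to centre. Pinch it across the thickness near its top.
- board_gold: The gold (yellow-ochre leaf) lacquer test board, coloured all over: a loose slab 60 mm wide (its x), 14 mm thick (its y), 100 mm tall (its z), 60 to 130 g. Origin: centre of its underside. Starts upright in a slot of the dark rack, underside 16 mm above the table, its thin y axis along the row; neighbours are 52 mm off, centre to centre. Pinch it across the thickness near its top.
- board_eggshell: The eggshell (cream white) lacquer test board, coloured all over: a loose slab 60 mm wide (its x), 14 mm thick (its y), 100 mm tall (its z), 60 to 130 g. Origin: centre of its underside. Starts upright in a slot of the dark rack, underside 16 mm above the table, its thin y axis along the row; neighbours are 52 mm off, centre to centre. Pinch it across the thickness near its top.
- holder_red: The slotted dark wood block of the drying rack in which the red board starts, splashed with that board's lacquer; fixed, so it still shows the board's place in the row once the board has gone. 66 mm (x) by 44 mm (y, along the row), 38 mm high; origin at the centre of its underside, 10 mm above the table. The four blocks stand in one row 52 mm apart.
- holder_black: The slotted dark wood block of the drying rack in which the black board starts, splashed with that board's lacquer; fixed, so it still shows the board's place in the row once the board has gone. 66 mm (x) by 44 mm (y, along the row), 38 mm high; origin at the centre of its underside, 10 mm above the table. The four blocks stand in one row 52 mm apart.
- holder_gold: The slotted dark wood block of the drying rack in which the gold board starts, splashed with that board's lacquer; fixed, so it still shows the board's place in the row once the board has gone. 66 mm (x) by 44 mm (y, along the row), 38 mm high; origin at the centre of its underside, 10 mm above the table. The four blocks stand in one row 52 mm apart.
- holder_eggshell: The slotted dark wood block of the drying rack in which the eggshell board starts, splashed with that board's lacquer; fixed, so it still shows the board's place in the row once the board has gone. 66 mm (x) by 44 mm (y, along the row), 38 mm high; origin at the centre of its underside, 10 mm above the table. The four blocks stand in one row 52 mm apart.
- blue_knob: The blue-painted turned knob, 22 mm across and 38 mm high, that marks the first end of the dark drying rack (the knob at its other end is bare wood); fixed. Origin at the centre of its foot. It stands in line with the row: the first holder is 40 mm from it, the second 92, the third 144, the fourth 196 mm.
- polishing_rack: The empty pale wood rack; fixed. Rail 72 mm (x) by 268 (y), 10 high; origin: centre of its underside, on the table. Four blocks with slots along x, centred at x = 0, y = +78, +26, -26, -78 mm, counted from its blue knob at y = +118 (bare wood knob at y = -118). Slots 18 mm wide in y, flared to 36 at the top; slot floor 16 mm, block and knob tops 48 mm above the table.
There are look-alikes about, which are no part of the job. Of the things that look like the board_gold, the smallest one is meant.

How it is judged:
By the outcome, as a careful person would: the job done as asked, in the order asked, and still so for the second after the job is handed in, with the robot touching nothing.
It also fails if it takes over 120 s, if anything falls off the work surface, if the arm or the gripper's body presses on something with over 40 N, if the wrist force passes 120 N, or if a joint passes its speed limit or range.

ROBOT

A 6-joint arm with a two-finger parallel gripper is mounted at the origin on a cart in front of the work surface, level with it; the furniture and walls round the work are solid. World frame = base frame: x ahead of the robot, y to its left, z up, the work surface at z = 0. Lengths are in mm, angles in rad, forces in N, time in s.
With the tool pointing down it reaches from about 275 to 750 mm from the base axis. Payload 10.2 kg.
Tool frame: the origin (TCP) lies at the very end of the fingers, on their centre line; the grasp point (between the pads) lies 19 mm behind it (ctrl.tcp_to_grasp is the distance from the TCP to the grasp point, in mm); z points along the fingers, x is the direction in which the jaws open and shut, and the axes are right-handed (so a half turn about z gives the same grasp; the last joint's range is limited). The gripper opens to 85 mm and grips with 20 to 120 N. Pads are 22 mm wide; open, the fingers measure 114 mm over their backs; the gripper's body (76 mm by 85 mm) begins 54 mm behind the grasp point. The pads swing forward as they close: fully open they stand 13 mm farther back than shut.
Start: joints at [1.116, 0.313, 1.498, -0, 1.331, -0.223], TCP at [120.621, 510.962, 231.294] pointing down, gripper open.
Joint ranges: [-2.94, 2.94], [-0.97, 2.17], [0.19, 2.56], [-1.23, 4.37], [0.02, 3.11], [-2.88, 2.88]. Speed limits (rad/s): [2.39, 2.39, 3.01, 3.14, 3.14, 3.14].

INTERFACE

Orientations are given as a unit quaternion [w, x, y, z].
In Python, from rig import monitor, vision, order, ctrl gives the robot as it stands. The module is installed in compiled form; this text tells all that it offers.
- The arm moves only by the shell command python3 -m pendant 'ROWS' [FORCE]. ROWS is JSON, a list that holds one entry, the list of rows, each a list of 5 numbers: the closure, from -1 (fully open) to 1 (shut), then the shift along the world's x, y, z in m, then the turn about the world's z in degrees. In form: [[[fingers, dx, dy, dz, spin], ...]]. A call has 1 to 20 rows; each row is the pose to reach, as a shift and turn from the pose commanded when the call began; what a row does not reach only later rows make up. A row lasts 1/10 s, in which the tool goes at most 50 mm and 8.59 degrees, less where a joint would pass 70% of its speed; a pose out of reach is approached as far as the arm can. A call with a gripper value outside its range is refused whole. The fingers move at their own pace and stop on an object; FORCE is the grip in N (left out, the last holds). Time passes only in rows, so rows that repeat a pose let the fingers close. It gives the time, the measured TCP pose, the force and the opening at its end, in the units of the state.
- monitor.sense(): the state, without advancing time (a new reading comes with each control period).
- vision.capture(name): name is "side" or "top" or "wrist"; returns (picture, depth): 400x640x3 uint8, red, green, blue; 400x640 float32, mm along the optical axis (not along the pixel's ray), 0 where there is no reading.
- vision.camera_info(name): a dict with "fov_y" (degrees; the focal length in pixels is half the picture's height over the tangent of half this angle, whatever the lens; pixels are square), "cx", "cy" (the principal point, pixels), "R" (3x3) and "t" (3): a world point X has camera coordinates R X + t; the wrist camera has in their place "hand_eye" (4x4, takes a point from camera to tool coordinates, whose origin is the TCP and whose axes are the tool frame's). Camera axes: x right, y down, z forward; pixel columns grow to the right and rows downward; lengths in mm; the calibration is good to about 2 mm. The wrist camera is an equidistant fisheye: a pixel r from the principal point sees the ray r / f radians off the axis. A picture is of the moment at which its call begins: read the wrist's pose just before it. camera_info takes no time and is no camera call.
- order.finish_job(): hands the job in, once; it reports no verdict.
The state is a dict: "time_s": time; "joints": joint angles; "dq": joint speeds; "tau": joint torques, N m; "eef_pos": TCP position; "ee_rot": TCP orientation; "force": force on the tool from outside, world axes, zero at the start; "wrist_torque": the same for the moment, N m; "grip_width": opening from 0.0 (shut) to 1.0 (fully open).
Only numpy, scipy, OpenCV 4.12 (cv2) and the standard library are available. Lean on these libraries where they do the work, as an engineer would, in place of code of your own. Each camera call takes 0.05 s, during which the arm holds its last target.

## Working session

There is one attempt and no reset: what is moved stays moved. The work goes in short steps, Python scripts to look and compute and a shell command to move; the robot and the scene stay as the last step left them, time stands still between calls to the robot, and variables do not carry over. Pictures are saved under pics/ and viewed, and the job is handed in when it is done.

```bash
mkdir -p pics; cat > h.py <<'E'
from rig import monitor, vision, order, ctrl
import numpy as np, cv2
def save(n,p): cv2.imwrite(f'pics/{n}.png',cv2.cvtColor(p,cv2.COLOR_RGB2BGR))
E
python3 - <<'E'
from h import *
for c in ['top','side','wrist']:
    s=monitor.sense(); p,d=vision.capture(c); save(c+'0',p); np.savez(f'{c}0.npz',p=p,d=d,pos=s['eef_pos'],rot=s['ee_rot']); print(c,vision.camera_info(c))
print(monitor.sense())
E
```

```text
top {'fov_y': 49.91670349267922, 'cx': 312.5818095171046, 'cy': 204.35374550107252, 'R': array([[-4.94772572e-04, -9.99997707e-01, -2.08338369e-03],
       [-9.93873464e-01,  7.22001816e-04, -1.10521567e-01],
       [ 1.10522818e-01,  2.01593672e-03, -9.93871542e-01]]), 't': array([ -89.75906878,  490.48032186, 1050.69766279])}
side {'fov_y': 54.296806707167676, 'cx': 315.0350020428803, 'cy': 205.480321489307, 'R': array([[ 0.62233762, -0.78273408, -0.00482071],
       [-0.42234293, -0.33059916, -0.84399682],
       [ 0.65903135,  0.52728697, -0.53632651]]), 't': array([-376.90081924,  179.70475876,  644.05606468])}
wrist {'fov_y': 65.70646984690485, 'cx': 322.0394923397762, 'cy': 200.53149123153457, 'hand_eye': array([[ 9.99999291e-01,  1.16976657e-03, -2.22640234e-04,
         2.58262967e-01],
       [-1.03697013e-03,  9.47393774e-01,  3.20068683e-01,
        -8.26195799e+01],
       [ 5.85333617e-04, -3.20068225e-01,  9.47394315e-01,
        -1.44094628e+02],
       [ 0.00000000e+00,  0.00000000e+00,  0.00000000e+00,
         1.00000000e+00]])}
{'time_s': 0.15, 'joints': array([ 1.11562895e+00,  3.13353581e-01,  1.49819477e+00, -1.00693341e-06,
        1.33098074e+00, -2.23395366e-01]), 'dq': array([ 0.00041854, -0.00268864, -0.00378597, -0.00086561, -0.00073051,
       -0.00135894]), 'tau': array([ 1.80775245e-03, -4.12370539e+01, -2.59792936e+01, -1.41640467e-04,
        3.29613868e-03, -2.39295849e-05]), 'eef_pos': array([120.52991093, 510.80923567, 230.87562481]), 'ee_rot': array([ 2.02462595e-04,  7.84124355e-01,  6.20603558e-01, -4.22185302e-04]), 'force': array([ 0.89979635, -0.38099635, -0.12660766]), 'wrist_torque': array([ 0.01508811,  0.01389309, -0.01337161]), 'grip_width': 1.003644057810045}
```

View pics/top0.png

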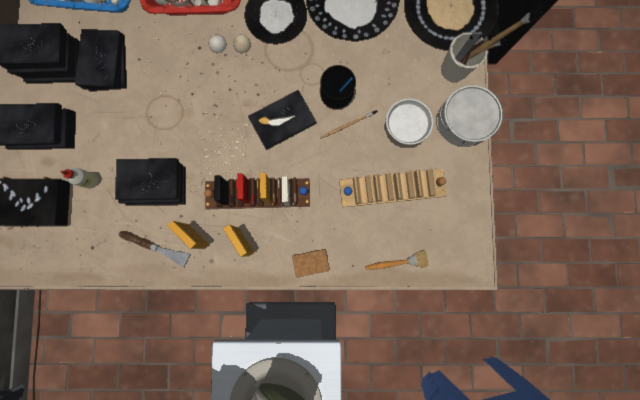

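View pics/side0.png

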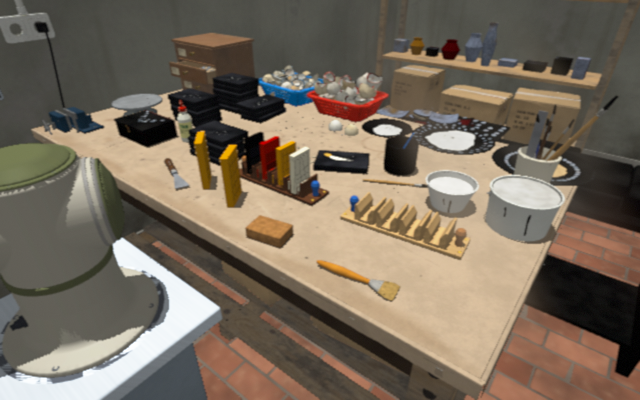

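View pics/wrist0.png

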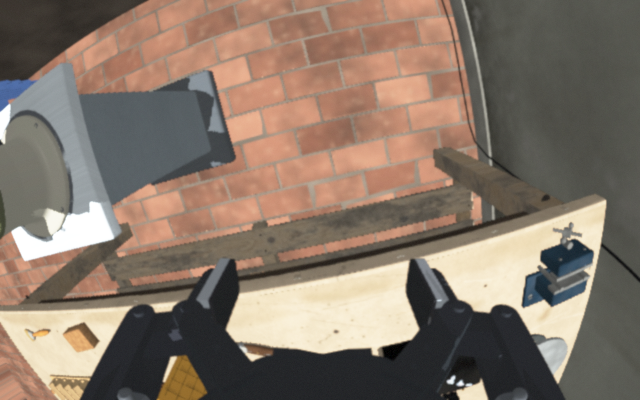

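```bash
python3 - <<'E'
from h import *
p=np.load('top0.npz')['p']; c=cv2.resize(p[160:275,170:460],None,fx=2.75,fy=2.75,interpolation=cv2.INTER_CUBIC); save('ctop',c)
p=np.load('side0.npz')['p']; c=cv2.resize(p[115:265,180:480],None,fx=2.6,fy=2.6,interpolation=cv2.INTER_CUBIC); save('cside',c)
E
```

```text
(no output)
```

View pics/ctop.png

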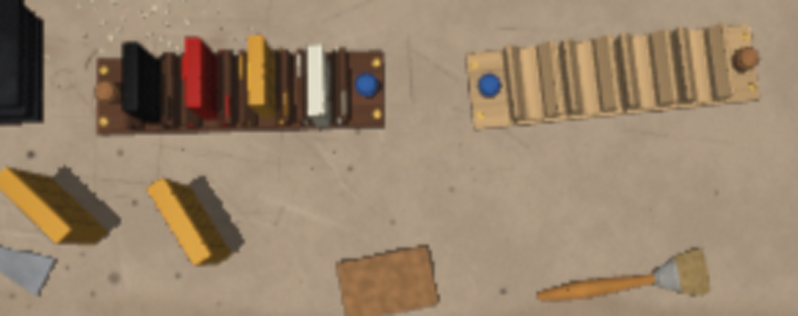

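View pics/cside.png

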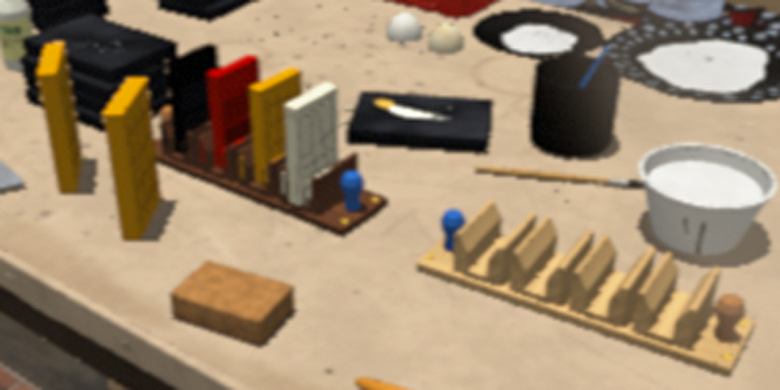

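Candidates for gold: tall loose slabs at top-view (185,235) and (235,240), and the smaller one in the dark rack at (264,187), which is the one meant. In the rack, counted from the blue knob (303,190): eggshell (285), gold (264), red (241), black (221). The pale rack's blue knob is at (347,190), its left end, so the boards go in left to right: eggshell, gold, red, black.

```bash
cat >> h.py <<'E'
def cloud(c,d):
    i=vision.camera_info(c); f=200/np.tan(np.radians(i['fov_y']/2))
    v,u=np.mgrid[0:400,0:640]
    P=np.stack([(u-i['cx'])/f*d,(v-i['cy'])/f*d,d],-1)
    return (P-i['t'])@i['R']   # R^T (P-t)
E
python3 - <<'E'
from h import *
for c in ['top','side']:
    z=np.load(c+'0.npz'); W=cloud(c,z['d']); hsv=cv2.cvtColor(z['p'],cv2.COLOR_RGB2HSV); H,S,V=[hsv[...,k].astype(int) for k in range(3)]
    ok=z['d']>0
    # dark rack region
    X,Y,Z=W[...,0],W[...,1],W[...,2]
    reg=ok&(X>250)&(X<600)&(Y<200)&(Y>-420)
    top=reg&(Z>95)&(Z<150)
    n,l,st,ce=cv2.connectedComponentsWithStats(top.astype(np.uint8))
    for k in range(1,n):
        if st[k,4]>15:
            m=l==k; (cx,cy),(w,h),a=cv2.minAreaRect(np.c_[X[m],Y[m]].astype(np.float32))
            print(c,'tall',st[k,4],z['p'][m].mean(0).round(),W[m].mean(0).round(1),'rect',round(cx,1),round(cy,1),round(w,1),round(h,1),round(a,1),'zmax',Z[m].max().round())
    bl=reg&(H>100)&(H<125)&(S>130)&(V>60)
    n,l,st,ce=cv2.connectedComponentsWithStats(bl.astype(np.uint8))
    for k in range(1,n):
        if st[k,4]>8:
            m=l==k; print(c,'blue',st[k],ce[k].round(1),W[m].mean(0).round(1),'z',Z[m].min().round(),Z[m].max().round())
    m=reg&(Z<3)&(Z>-8); print('table z',np.median(Z[m]))
    # pale rack rail
    pr=reg&(Y<-80)&(Y>-420)&(X>300)&(X<480)&(Z>5)&(Z<60)
    n,l,st,ce=cv2.connectedComponentsWithStats(pr.astype(np.uint8))
    for k in range(1,n):
        if st[k,4]>100:
            m=l==k; print(c,'pale',st[k],cv2.minAreaRect(np.c_[X[m],Y[m]].astype(np.float32)))
    pr=reg&(Y<120)&(Y>-80)&(X>300)&(X<480)&(Z>5)&(Z<60)
    n,l,st,ce=cv2.connectedComponentsWithStats(pr.astype(np.uint8))
    for k in range(1,n):
        if st[k,4]>100:
            m=l==k; print(c,'dark',st[k],cv2.minAreaRect(np.c_[X[m],Y[m]].astype(np.float32)))
E
```

```text
top tall 181 [185. 136.  56.] [524.5  24.6 114.3] rect 525.0 24.7 59.4 13.8 0.7 zmax 121.0
top tall 210 [31. 28. 27.] [518.8 129.9 113.9] rect 519.5 130.9 59.8 14.8 1.7 zmax 120.0
top tall 190 [150.  39.  34.] [522.1  77.3 114.1] rect 523.4 78.2 59.2 14.0 1.1 zmax 120.0
top tall 161 [206. 201. 181.] [516.3 -25.6 115.4] rect 517.2 -25.8 59.8 12.9 0.8 zmax 120.0
top tall 340 [181. 135.  60.] [398.   83.7 124.6] rect 398.4 85.8 77.8 18.8 32.7 zmax 133.0
top tall 160 [161. 119.  51.] [397.  187.3 122.2] rect 398.0 190.7 36.2 17.6 44.4 zmax 132.0
top blue [300 187   7   8  45] [302.9 190.3] [523.4 -66.2  45.4] z 36.0 49.0
top blue [345 188   6   6  32] [347.5 190.5] [ 522.7 -176.4   46.4] z 43.0 50.0
table z -0.038511665233849565
top pale [309 249  21  26 423] ((346.94927978515625, -101.22970581054688), (57.286598205566406, 50.87140655517578), 11.237483978271484)
top pale [365 251  63  19 457] ((351.7607421875, -299.17083740234375), (40.168888092041016, 157.60267639160156), 2.0086545944213867)
top dark [292 252  17  26 342] ((340.61395263671875, -63.21070098876953), (55.382545471191406, 4
[... 521 characters left out ...]
 8  16  85] [314.6 186.9] [518.3 -68.3  32.8] z 12.0 47.0
side blue [351 196   7  15  55] [353.4 201.3] [ 515.9 -180.7   36.5] z 11.0 48.0
table z -0.5459439400484619
side pale [257 220  37  27 652] ((346.2458801269531, -102.74497985839844), (56.66585159301758, 55.88145446777344), 10.107979774475098)
side pale [317 260  82  40 742] ((350.14111328125, -300.7514953613281), (40.64966583251953, 158.58541870117188), 2.0867185592651367)
side dark [224 172  18  35 357] ((397.0369567871094, 80.89451599121094), (80.68366241455078, 18.21172332763672), 28.770944595336914)
side dark [246 215  29  25 323] ((336.7795715332031, -63.615413665771484), (56.10783767700195, 37.49086380004883), 8.91041088104248)
```

```bash
python3 - <<'E'
from h import *
for c in ['top','side']:
    z=np.load(c+'0.npz'); W=cloud(c,z['d']); X,Y,Z=np.moveaxis(W,-1,0); ok=z['d']>0
    for nm,y0,y1 in [('pale',-460,-140),('dark',-95,175)]:
        pr=ok&(X>440)&(X<620)&(Y<y1)&(Y>y0)&(Z>5)&(Z<16)
        full=ok&(X>440)&(X<620)&(Y<y1)&(Y>y0)&(Z>5)&(Z<125)
        for q,t in((pr,'rail'),(full,'full')):
            n,l,st,ce=cv2.connectedComponentsWithStats(full.astype(np.uint8)); k=1+np.argmax(st[1:,4])
            m=(l==k)&q; (a,b),(w,h),an=cv2.minAreaRect(np.c_[X[m],Y[m]].astype(np.float32)); print(c,nm,t,m.sum(),[round(float(v),2) for v in(a,b,w,h,an)])
    hsv=cv2.cvtColor(z['p'],cv2.COLOR_RGB2HSV)
    m=ok&(X>440)&(X<620)&(Y<-370)&(Y>-450)&(Z>35)&(Z<60); print('bare end', W[m].mean(0).round(1),m.sum())
E
```

```text
top pale rail 964 [535.7, -294.36, 73.48, 268.81, 6.39]
top pale full 2967 [535.7, -294.36, 73.48, 268.81, 6.39]
top dark rail 731 [527.73, 47.0, 89.81, 256.23, 0.92]
top dark full 3047 [527.48, 46.97, 89.96, 256.09, 0.76]
bare end [ 545.5 -392.9   43.3] 231
side pale rail 1297 [532.59, -296.44, 73.29, 267.97, 6.53]
side pale full 3645 [533.14, -296.28, 73.87, 267.76, 6.16]
side dark rail 554 [509.7, 43.38, 73.08, 264.11, 5.98]
side dark full 3682 [517.33, 44.79, 74.83, 261.59, 2.14]
bare end [ 540.4 -400.6   42.6] 221
```

```bash
python3 -m pendant '[[[0.15,0.1,-0.16,0.04,4],[0.15,0.1,-0.16,0.04,4],[0.15,0.1,-0.16,0.04,4],[0.15,0.4,-0.631,0.04,13.3],[0.15,0.4,-0.631,0.04,13.3],[0.15,0.4,-0.631,0.04,13.3],[0.15,0.4,-0.631,0.04,13.3],[0.15,0.4,-0.631,0.04,13.3],[0.15,0.4,-0.631,0.04,13.3],[0.15,0.4,-0.631,0.04,13.3],[0.15,0.4,-0.631,0.04,13.3],[0.15,0.4,-0.631,0.04,13.3],[0.15,0.4,-0.631,0.04,13.3],[0.15,0.4,-0.631,0.04,13.3],[0.15,0.4,-0.631,0.04,13.3],[0.15,0.4,-0.631,0.04,13.3],[0.15,0.4,-0.631,0.04,13.3],[0.15,0.4,-0.631,0.04,13.3],[0.15,0.4,-0.631,0.04,13.3],[0.15,0.4,-0.631,0.04,13.3]]]' 60
cat >> h.py <<'E'
from scipy.spatial.transform import Rotation as Ro
def wcloud(d,pos,rot):
    i=vision.camera_info('wrist'); f=200/np.tan(np.radians(i['fov_y']/2))
    v,u=np.mgrid[0:400,0:640]; du,dv=u-i['cx'],v-i['cy']; r=np.hypot(du,dv)+1e-9; th=r/f
    k=np.tan(th)/r*d
    P=np.stack([du*k,dv*k,d],-1); he=np.array(i['hand_eye'])
    T=P@he[:3,:3].T+he[:3,3]
    R=Ro.from_quat(np.r_[rot[1:],rot[0]]).as_matrix()
    return T@R.T+pos
def wlook(n):
    s=monitor.sense(); p,d=vision.capture('wrist'); save(n,p); np.savez(n+'.npz',p=p,d=d,pos=s['eef_pos'],rot=s['ee_rot'])
    R=Ro.from_quat(np.r_[s['ee_rot'][1:],s['ee_rot'][0]]).as_matrix()
    print(s['time_s'],s['eef_pos'].round(1),'yaw x',np.degrees(np.arctan2(R[1,0],R[0,0])).round(2),'F',s['force'].round(1),s['grip_width'])
    return p,d,wcloud(d,s['eef_pos'],s['ee_rot'])
def boards(W,d,p,zlo=100,zhi=135):
    X,Y,Z=np.moveaxis(W,-1,0)
    top=(d>0)&(X>440)&(X<620)&(Y<180)&(Y>-450)&(Z>zlo)&(Z<zhi)
    n,l,st,ce=cv2.connectedComponentsWithStats(top.astype(np.uint8))
    for k in range(1,n):
        if st[k,4]>60:
            m=l==k; (a,b),(w,h),an=cv2.minAreaRect(np.c_[X[m],Y[m]].astype(np.float32))
            t=m&(Z>np.percentile(Z[m],98)-6)
            print('board',st[k,4],p[m].mean(0).round(),'rect',[round(float(q),1) for q in(a,b,w,h,an)],'topmean',W[t].mean(0).round(1),'xr',np.percentile(X[t],[1,99]).round(1),'yr',np.percentile(Y[t],[1,99]).round(1))
E
python3 - <<'E'
from h import *
p,d,W=wlook('w1') if 0 else wlook('pics_w1') if 0 else wlook('w1'); boards(W,d,p)
E
```

```text
time_s: 2.15
eef_pos: [520.3, -118.9, 271.8]
ee_rot: [0.0, 0.706, 0.708, 0.0]
force: [0.3, -0.4, -0.2]
grip_width: 0.425
2.15 [ 520.3 -118.9  271.8] yaw x 90.1 F [ 0.3 -0.4 -0.2] 0.4248991748295802
board 946 [215. 214. 201.] rect [516.2, -25.2, 59.5, 15.2, 2.3] topmean [515.9 -25.8 117.1] xr [487.3 545.6] yr [-32.5 -17.9]
board 947 [191. 148.  63.] rect [524.7, 24.9, 59.9, 15.6, 1.6] topmean [523.7  24.3 116.8] xr [495.2 553.9] yr [17.3 32.3]
board 868 [152.  33.  28.] rect [523.0, 78.0, 60.0, 15.8, 1.0] topmean [522.4  76.7 116.8] xr [493.7 551.9] yr [70.3 85.2]
board 792 [18. 17. 15.] rect [518.4, 130.2, 59.4, 16.3, 1.9] topmean [517.9 129.2 116.6] xr [489.3 547.5] yr [122.9 137.9]
```

View pics/w1.png

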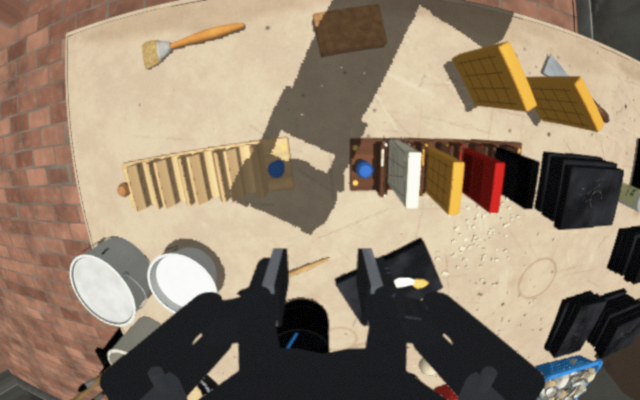

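The wrist view shows the dark rack with its blue knob at (364,170), then eggshell, gold, red and black. The pale rack's blue knob is at (277,170). Next I fit the pale rack.

```bash
python3 - <<'E'
from h import *
z=np.load('w1.npz'); d=z['d'];W=wcloud(d,z['pos'],z['rot']); X,Y,Z=np.moveaxis(W,-1,0)
for nm,y0,y1 in [('pale',-460,-140),('dark',-95,175)]:
    full=(d>0)&(X>460)&(X<600)&(Y<y1)&(Y>y0)&(Z>6)&(Z<52)
    n,l,st,ce=cv2.connectedComponentsWithStats(full.astype(np.uint8)); k=1+np.argmax(st[1:,4]); m=l==k
    print(nm,m.sum(),cv2.minAreaRect(np.c_[X[m],Y[m]].astype(np.float32)),'z',np.percentile(Z[m],99))
    if nm=='pale':
        (cx,cy)=(534.3,-295.3); a=np.radians(6.4)
        s=-(X-cx)*np.sin(a)+(Y-cy)*np.cos(a); q=(X-cx)*np.cos(a)+(Y-cy)*np.sin(a)
        hi=m&(Z>42)
        print('rail s',np.percentile(s[m],[.5,99.5]),'q',np.percentile(q[m],[.5,99.5]))
        for b in np.arange(-130,130,4):
            k=m&(s>=b)&(s<b+4)&(abs(q)<25); print(b+2,k.sum(),np.median(Z[k]).round(0) if k.sum() else '',end=' | ')
hsv=cv2.cvtColor(z['p'],cv2.COLOR_RGB2HSV);H,S,V=[hsv[...,k].astype(int) for k in range(3)]
bl=((H>100)&(H<130)&(S>130)&(V>40)&(X>460)&(X<580)&(d>0)).astype(np.uint8)
n,l,st,ce=cv2.connectedComponentsWithStats(bl)
for k in range(1,n):
    if st[k,4]>40: m=l==k; print('\nblue',ce[k],W[m].mean(0).round(1))
E
```

```text
pale 8803 ((536.1476440429688, -294.0347900390625), (73.44959259033203, 268.2590026855469), 6.033786773681641) z 50.44546928745939
rail s [-129.29102376  134.06901534] q [-34.04545187  36.36605939]
-128 18 12.0 | -124 2 47.0 | -120 22 48.0 | -116 36 47.0 | -112 45 46.0 | -108 42 42.0 | -104 2 41.0 | -100 15 49.0 | -96 88 49.0 | -92 165 44.0 | -88 289 33.0 | -84 142 20.0 | -80 20 18.0 | -76 0  | -72 0  | -68 0  | -64 0  | -60 30 49.0 | -56 228 45.0 | -52 10 43.0 | -48 14 49.0 | -44 113 49.0 | -40 168 45.0 | -36 301 35.0 | -32 148 18.0 | -28 79 18.0 | -24 5 17.0 | -20 0  | -16 7 37.0 | -12 15 43.0 | -8 45 49.0 | -4 266 44.0 | 0 4 36.0 | 4 28 49.0 | 8 117 49.0 | 12 166 45.0 | 16 326 34.0 | 20 119 18.0 | 24 94 17.0 | 28 70 17.0 | 32 0  | 36 17 37.0 | 40 37 42.0 | 44 67 49.0 | 48 313 40.0 | 52 1 38.0 | 56 18 49.0 | 60 133 49.0 | 64 161 44.0 | 68 276 36.0 | 72 142 18.0 | 76 101 17.0 | 80 104 17.0 | 84 34 18.0 | 88 33 38.0 | 92 71 43.0 | 96 95 49.0 | 100 362 34.0 | 104 79 11.0 | 108 70 11.0 | 112 93 12.0 | 116 104 13.0 | 120 117 13.0 | 124 141 12.0 | 128 144 12.0 | dark 4604 ((516.8836669921875, 46.565467834472656), (75.16436767578125, 259.7667236328125), 2.759763717651367) z 51.180757482447255

blue [276.         168.53932584] [ 521.5 -175.5   45.4]

blue [364.06220096 168.96650718] [522.  -66.8  44.3]
```

```bash
python3 -m pendant '[[[0.15,-0.004,0.05,0,1],[0.15,-0.004,0.094,0,1],[0.15,-0.004,0.094,0,1],[0.15,-0.004,0.094,-0.04,1],[0.15,-0.004,0.094,-0.08,1],[0.15,-0.004,0.094,-0.12,1],[0.15,-0.004,0.094,-0.14,1],[0.15,-0.004,0.094,-0.16,1],[0.15,-0.004,0.094,-0.18,1],[0.15,-0.004,0.094,-0.193,1],[0.15,-0.004,0.094,-0.193,1],[0.15,-0.004,0.094,-0.193,1]]]' 60
python3 - <<'E'
from h import *
p,d,W=wlook('w2'); print(monitor.sense()['eef_pos'])
E
```

```text
time_s: 3.4
eef_pos: [516.9, -26.2, 79.0]
ee_rot: [0.0, 0.701, 0.713, 0.0]
force: [0.1, 0.7, 0.2]
grip_width: 0.428
3.4 [516.9 -26.2  79. ] yaw x 91.03 F [0.1 0.7 0.2] 0.42785054087690655
[517.14357053 -26.21241477  79.25340292]
```

View pics/w2.png

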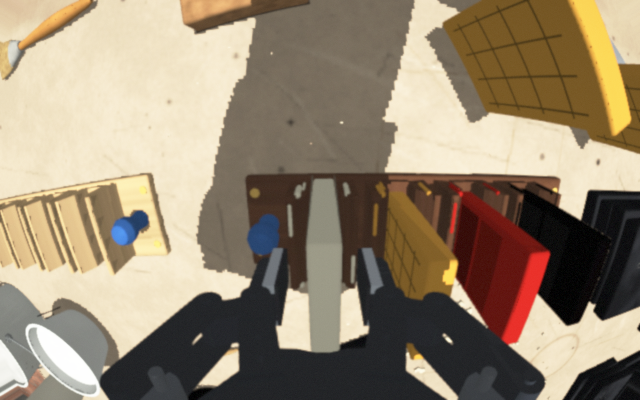

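The eggshell board at (324,250) lies midway between the pads. I close and lift.

```bash
python3 -m pendant '[[[1,0,0,0,0],[1,0,0,0,0],[1,0,0,0,0],[1,0,0,0,0],[1,0,0,0,0],[1,0,0,0.02,0],[1,0,0,0.04,0],[1,0,0,0.07,0],[1,0,0,0.11,0],[1,0,0,0.15,0],[1,0,0,0.15,0],[1,0,0,0.15,0]]]' 60
python3 - <<'E'
from h import *
p,d,W=wlook('w3')
E
```

```text
time_s: 4.65
eef_pos: [516.6, -26.0, 228.4]
ee_rot: [0.0, 0.701, 0.713, 0.0]
force: [0.8, 0.2, -1.7]
grip_width: 0.155
4.65 [516.6 -26.  228.4] yaw x 91.02 F [ 0.8  0.2 -1.7] 0.1547349455817373
```

View pics/w3.png

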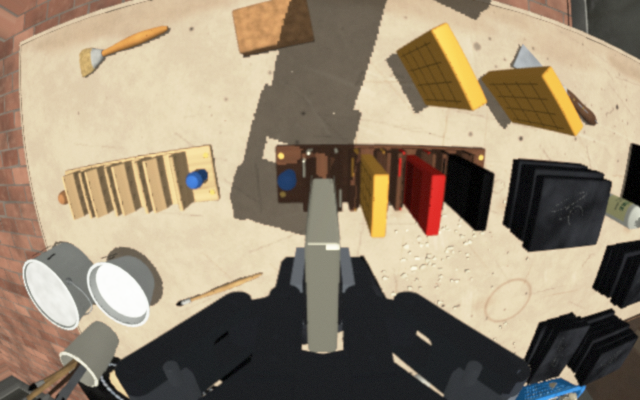

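```bash
python3 -m pendant '[[[1,0.003,-0.04,0,1],[1,0.006,-0.08,0,2],[1,0.008,-0.12,0,3],[1,0.01,-0.16,0,4],[1,0.011,-0.191,0,5.2],[1,0.011,-0.191,0,5.2],[1,0.011,-0.191,-0.04,5.2],[1,0.011,-0.191,-0.07,5.2],[1,0.011,-0.191,-0.09,5.2],[1,0.011,-0.191,-0.09,5.2],[1,0.011,-0.191,-0.09,5.2]]]' 60
python3 - <<'E'
from h import *
p,d,W=wlook('w4'); q=vision.capture('side')[0]; save('s4',cv2.resize(q[115:265,260:500],None,fx=3,fy=3))
E
```

```text
time_s: 5.8
eef_pos: [527.6, -216.5, 138.3]
ee_rot: [-0.0, 0.668, 0.745, -0.0]
force: [1.1, 0.9, -0.8]
grip_width: 0.157
5.8 [ 527.6 -216.5  138.3] yaw x 96.24 F [ 1.1  0.9 -0.8] 0.15677085576259703
```

View pics/w4.png

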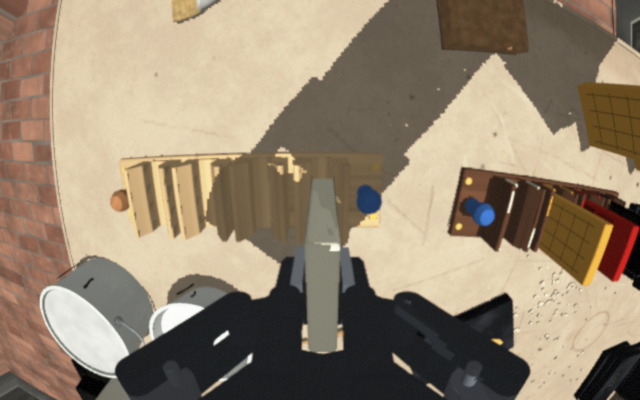

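View pics/s4.png

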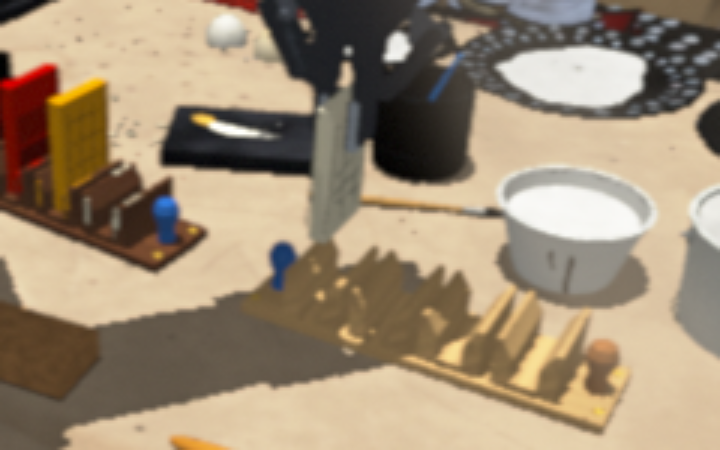

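The board hangs upright over the slot next to the blue knob. I lower it in.

```bash
python3 -m pendant '[[[1,0,0,-0.015,0],[1,0,0,-0.03,0],[1,0,0,-0.04,0],[1,0,0,-0.05,0],[1,0,0,-0.055,0],[1,0,0,-0.058,0],[1,0,0,-0.059,0],[1,0,0,-0.059,0]]]' 60
python3 - <<'E'
from h import *
p,d,W=wlook('w5')
E
```

```text
time_s: 6.7
eef_pos: [527.8, -217.1, 79.6]
ee_rot: [0.0, 0.668, 0.744, 0.0]
force: [-0.1, -0.7, -0.8]
grip_width: 0.155
6.7 [ 527.8 -217.1   79.6] yaw x 96.22 F [-0.1 -0.7 -0.8] 0.15500140781467922
```

```bash
python3 -m pendant '[[[1,0,0,-0.001,0],[1,0,0,-0.001,0],[0.15,0,0,-0.001,0],[0.15,0,0,-0.001,0],[0.15,0,0,-0.001,0],[0.15,0,0,-0.001,0],[0.15,0,0,-0.001,0],[0.15,0,0,0.03,0],[0.15,0,0,0.07,0],[0.15,0,0,0.11,0],[0.15,0,0,0.15,0],[0.15,0,0,0.15,0],[0.15,0,0,0.15,0]]]' 60
python3 - <<'E'
from h import *
p,d,W=wlook('w6'); boards(W,d,p)
E
```

```text
time_s: 8.05
eef_pos: [527.7, -217.1, 229.5]
ee_rot: [0.0, 0.668, 0.744, 0.0]
force: [-0.3, -0.1, 0.2]
grip_width: 0.427
8.05 [ 527.7 -217.1  229.5] yaw x 96.22 F [-0.3 -0.1  0.2] 0.42678889379185286
board 1117 [168. 166. 151.] rect [527.7, -216.9, 60.7, 14.4, 6.2] topmean [ 526.5 -217.4  117.2] xr [498.1 556.8] yr [-226.  -208.5]
board 947 [161. 120.  50.] rect [525.0, 24.7, 60.0, 16.3, 1.8] topmean [523.9  23.2 116.5] xr [495.4 554. ] yr [16.9 32.2]
board 813 [125.  27.  21.] rect [523.0, 77.4, 60.5, 16.5, 0.5] topmean [522.   75.9 116.4] xr [493.3 551.9] yr [70.  84.9]
board 700 [7. 6. 6.] rect [519.3, 130.1, 60.2, 16.8, 0.6] topmean [518.6 128.4 116.1] xr [489.8 548.2] yr [122.2 137.5]
```

View pics/w6.png

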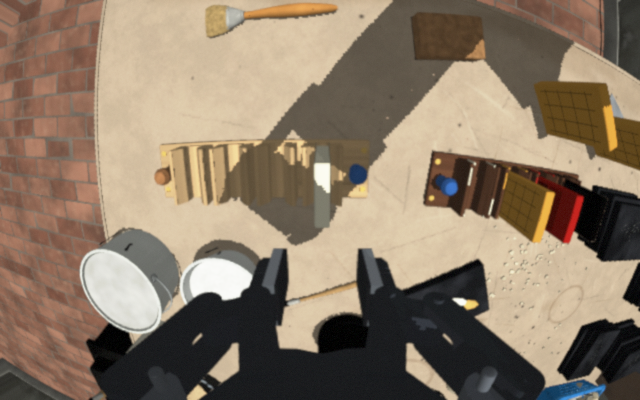

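Eggshell stands fully down in slot 1 (top 117 mm, on the target centre). Next is gold.

```bash
python3 -m pendant '[[[0.15,-0.003,0.05,0.01,-1],[0.15,-0.003,0.1,0.01,-3],[0.15,-0.003,0.15,0.01,-5.2],[0.15,-0.003,0.2,0.01,-5.2],[0.15,-0.003,0.242,0.01,-5.2],[0.15,-0.003,0.242,0,-5.2],[0.15,-0.003,0.242,-0.03,-5.2],[0.15,-0.003,0.242,-0.06,-5.2],[0.15,-0.003,0.242,-0.09,-5.2],[0.15,-0.003,0.242,-0.12,-5.2],[0.15,-0.003,0.242,-0.14,-5.2],[0.15,-0.003,0.242,-0.15,-5.2],[0.15,-0.003,0.242,-0.15,-5.2],[0.15,-0.003,0.242,-0.15,-5.2]]]' 60
python3 - <<'E'
from h import *
p,d,W=wlook('w7')
E
```

```text
time_s: 9.5
eef_pos: [524.9, 24.7, 79.7]
ee_rot: [0.0, 0.701, 0.713, 0.0]
force: [0.6, 0.4, 1.4]
grip_width: 0.423
9.5 [524.9  24.7  79.7] yaw x 91.01 F [0.6 0.4 1.4] 0.4229825713140625
```

View pics/w7.png

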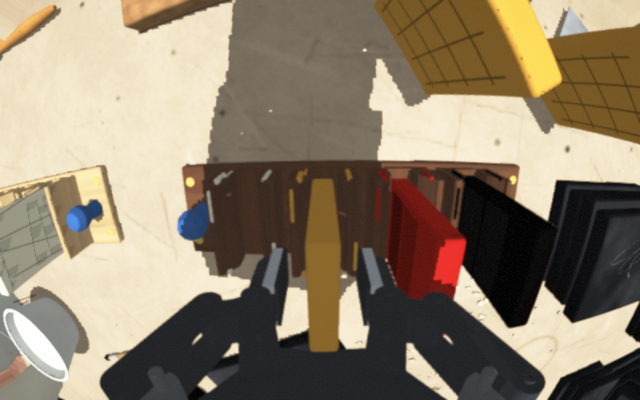

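Gold (323,260) is centred between the pads, and the decoys are well clear. I close and lift.

```bash
python3 -m pendant '[[[1,0,0,0,0],[1,0,0,0,0],[1,0,0,0,0],[1,0,0,0,0],[1,0,0,0,0],[1,0,0,0.02,0],[1,0,0,0.04,0],[1,0,0,0.07,0],[1,0,0,0.11,0],[1,0,0,0.15,0],[1,0,0,0.15,0],[1,0,0,0.15,0]]]' 60
```

```text
time_s: 10.75
eef_pos: [524.5, 25.0, 229.3]
ee_rot: [0.0, 0.701, 0.713, 0.0]
force: [0.8, -0.1, -2.0]
grip_width: 0.153
```

```bash
python3 -m pendant '[[[1,0.001,-0.04,0,1],[1,0.002,-0.08,0,2],[1,0.003,-0.12,0,3],[1,0.004,-0.16,0,4],[1,0.006,-0.2,0,5.2],[1,0.007,-0.24,0,5.2],[1,0.008,-0.28,0,5.2],[1,0.008,-0.294,0,5.2],[1,0.008,-0.294,0,5.2],[1,0.008,-0.294,-0.04,5.2],[1,0.008,-0.294,-0.07,5.2],[1,0.008,-0.294,-0.09,5.2],[1,0.008,-0.294,-0.09,5.2],[1,0.008,-0.294,-0.09,5.2]]]' 60
python3 - <<'E'
from h import *
p,d,W=wlook('w8')
E
```

```text
time_s: 12.15
eef_pos: [532.9, -268.1, 139.8]
ee_rot: [-0.0, 0.667, 0.745, 0.0]
force: [-0.4, 0.1, -0.6]
grip_width: 0.158
12.15 [ 532.9 -268.1  139.8] yaw x 96.28 F [-0.4  0.1 -0.6] 0.1576525749766234
```

View pics/w8.png

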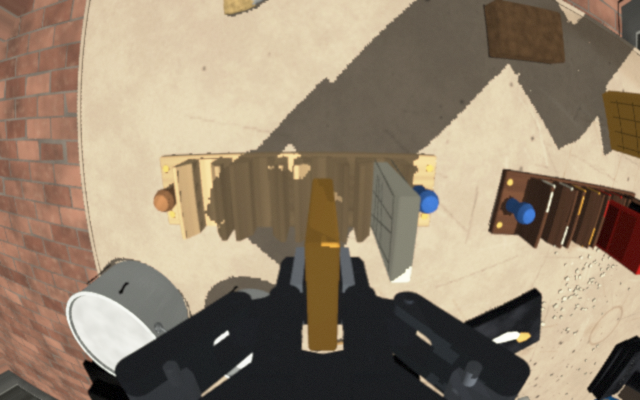

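Gold is upright and over slot 2. I lower and release it.

```bash
python3 -m pendant '[[[1,0,0,-0.015,0],[1,0,0,-0.03,0],[1,0,0,-0.04,0],[1,0,0,-0.05,0],[1,0,0,-0.056,0],[1,0,0,-0.059,0],[1,0,0,-0.061,0],[1,0,0,-0.061,0],[1,0,0,-0.061,0]]]' 60
```

```text
time_s: 13.1
eef_pos: [533.0, -269.3, 80.2]
ee_rot: [0.001, 0.668, 0.744, -0.0]
force: [-4.3, 2.2, 10.4]
grip_width: 0.156
```

```bash
python3 -m pendant '[[[0.15,0,0,0,0],[0.15,0,0,0,0],[0.15,0,0,0,0],[0.15,0,0,0,0],[0.15,0,0,0,0],[0.15,0,0,0.03,0],[0.15,0,0,0.07,0],[0.15,0,0,0.11,0],[0.15,0,0,0.15,0],[0.15,0,0,0.15,0],[0.15,0,0,0.15,0]]]' 60
python3 - <<'E'
from h import *
p,d,W=wlook('w9'); boards(W,d,p)
E
```

```text
time_s: 14.2
eef_pos: [532.7, -269.1, 228.6]
ee_rot: [0.001, 0.668, 0.744, 0.0]
force: [-0.3, 1.1, -0.5]
grip_width: 0.422
14.2 [ 532.7 -269.1  228.6] yaw x 96.22 F [-0.3  1.1 -0.5] 0.4219656749068566
board 1114 [155. 119.  52.] rect [533.2, -268.9, 60.4, 14.4, 6.1] topmean [ 531.7 -269.4  117.2] xr [503.7 562.1] yr [-278.  -260.5]
board 1236 [140. 137. 122.] rect [527.7, -217.4, 60.5, 14.9, 6.7] topmean [ 526.9 -217.6  117.1] xr [498.6 556.7] yr [-226.1 -208.5]
board 696 [122.  25.  20.] rect [523.4, 77.1, 59.9, 16.6, 0.8] topmean [522.6  75.7 116.4] xr [494. 552.] yr [69.7 85.1]
board 591 [7. 6. 6.] rect [518.7, 129.6, 60.1, 16.9, 0.9] topmean [518.5 127.9 116.3] xr [489.4 548.4] yr [121.7 138.1]
```

View pics/w9.png

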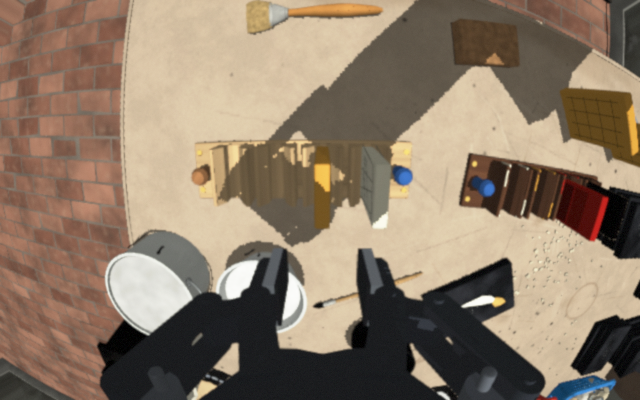

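Gold is down in slot 2. Next is red.

```bash
python3 -m pendant '[[[0.15,-0.003,0.05,0.01,-1],[0.15,-0.006,0.1,0.01,-3],[0.15,-0.009,0.15,0.01,-5.2],[0.15,-0.0095,0.2,0.01,-5.2],[0.15,-0.0095,0.25,0.01,-5.2],[0.15,-0.0095,0.3,0.01,-5.2],[0.15,-0.0095,0.346,0.01,-5.2],[0.15,-0.0095,0.346,0,-5.2],[0.15,-0.0095,0.346,0,-5.2],[0.15,-0.0095,0.346,-0.03,-5.2],[0.15,-0.0095,0.346,-0.06,-5.2],[0.15,-0.0095,0.346,-0.09,-5.2],[0.15,-0.0095,0.346,-0.12,-5.2],[0.15,-0.0095,0.346,-0.14,-5.2],[0.15,-0.0095,0.346,-0.149,-5.2],[0.15,-0.0095,0.346,-0.149,-5.2],[0.15,-0.0095,0.346,-0.149,-5.2]]]' 60
python3 - <<'E'
from h import *
p,d,W=wlook('w10')
E
```

```text
time_s: 15.95
eef_pos: [523.6, 76.4, 80.1]
ee_rot: [0.0, 0.701, 0.713, 0.0]
force: [-1.4, -0.4, -0.2]
grip_width: 0.42
15.95 [523.6  76.4  80.1] yaw x 90.97 F [-1.4 -0.4 -0.2] 0.42028094806483485
```

View pics/w10.png

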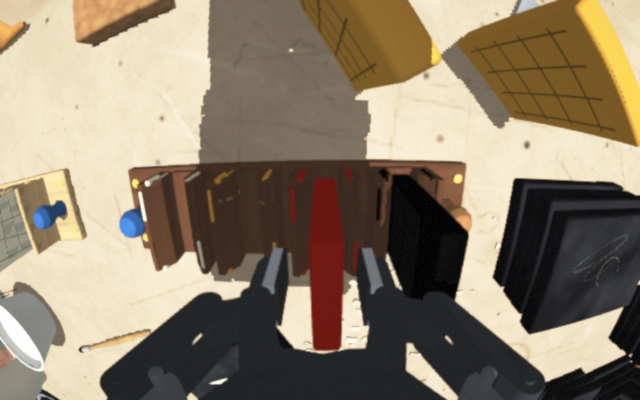

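Red (326,260) is between the pads, about 1 mm off centre. I close and lift.

```bash
python3 -m pendant '[[[1,0,0.001,0,0],[1,0,0.001,0,0],[1,0,0.001,0,0],[1,0,0.001,0,0],[1,0,0.001,0,0],[1,0,0.001,0.02,0],[1,0,0.001,0.04,0],[1,0,0.001,0.07,0],[1,0,0.001,0.11,0],[1,0,0.001,0.15,0],[1,0,0.001,0.15,0],[1,0,0.001,0.15,0]]]' 60
```

```text
time_s: 17.2
eef_pos: [523.0, 78.0, 229.3]
ee_rot: [0.0, 0.701, 0.713, 0.0]
force: [-1.0, 0.2, -2.0]
grip_width: 0.158
```

```bash
python3 -m pendant '[[[1,0.002,-0.04,0,1],[1,0.004,-0.08,0,2],[1,0.006,-0.12,0,3],[1,0.008,-0.16,0,4],[1,0.01,-0.2,0,5.2],[1,0.011,-0.24,0,5.2],[1,0.012,-0.28,0,5.2],[1,0.013,-0.32,0,5.2],[1,0.014,-0.36,0,5.2],[1,0.0155,-0.398,0,5.2],[1,0.0155,-0.398,0,5.2],[1,0.0155,-0.398,-0.04,5.2],[1,0.0155,-0.398,-0.07,5.2],[1,0.0155,-0.398,-0.09,5.2],[1,0.0155,-0.398,-0.09,5.2],[1,0.0155,-0.398,-0.09,5.2]]]' 60
python3 - <<'E'
from h import *
p,d,W=wlook('w11')
E
```

```text
time_s: 18.8
eef_pos: [538.6, -319.6, 139.1]
ee_rot: [-0.001, 0.668, 0.745, 0.0]
force: [0.5, 0.0, -0.2]
grip_width: 0.158
18.8 [ 538.6 -319.6  139.1] yaw x 96.24 F [ 0.5  0.  -0.2] 0.1576378917331746
```

View pics/w11.png

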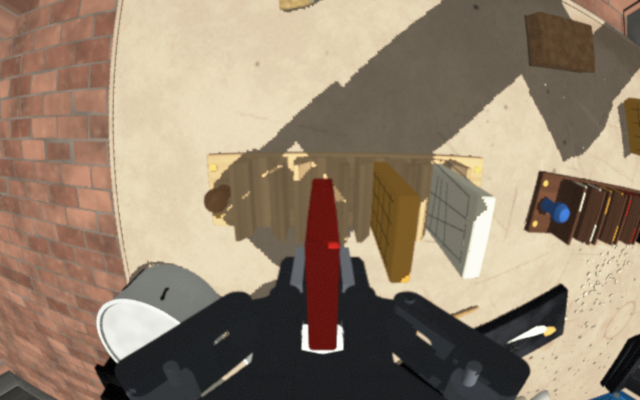

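Red is over slot 3. I lower and release it.

```bash
python3 -m pendant '[[[1,0,0,-0.015,0],[1,0,0,-0.03,0],[1,0,0,-0.04,0],[1,0,0,-0.05,0],[1,0,0,-0.056,0],[1,0,0,-0.059,0],[1,0,0,-0.06,0],[1,0,0,-0.06,0],[1,0,0,-0.06,0]]]' 60
python3 - <<'E'
from h import *
z=np.load('w9.npz'); W=wcloud(z['d'],z['pos'],z['rot']); X,Y,Z=np.moveaxis(W,-1,0)
m=(z['d']>0)&(Z>60)&(Z<200)&(X>560)&(X<800)&(Y<-180)&(Y>-520); print('tubs',X[m].min(),Z[m].max(), W[m&(X<X[m].min()+10)].mean(0))
E
```

```text
time_s: 19.75
eef_pos: [538.9, -320.3, 80.2]
ee_rot: [0.001, 0.668, 0.744, -0.0]
force: [-2.4, 2.2, 5.6]
grip_width: 0.154
tubs 560.0076551276053 118.22994705146729 [ 561.43181076 -266.84805336  117.00656217]
```

```bash
python3 -m pendant '[[[0.15,0,0,0,0],[0.15,0,0,0,0],[0.15,0,0,0,0],[0.15,0,0,0,0],[0.15,0,0,0,0],[0.15,0,0,0.03,0],[0.15,0,0,0.07,0],[0.15,0,0,0.11,0],[0.15,0,0,0.15,0],[0.15,0,0,0.15,0],[0.15,0,0,0.15,0]]]' 60
python3 - <<'E'
from h import *
p,d,W=wlook('w12'); boards(W,d,p)
E
```

```text
time_s: 20.85
eef_pos: [538.7, -320.1, 229.6]
ee_rot: [0.001, 0.668, 0.744, 0.0]
force: [1.0, 0.1, -0.7]
grip_width: 0.427
20.85 [ 538.7 -320.1  229.6] yaw x 96.22 F [ 1.   0.1 -0.7] 0.4273411949904086
board 1217 [124.  93.  41.] rect [533.0, -269.2, 60.6, 14.7, 6.4] topmean [ 531.7 -269.8  117.1] xr [503.8 562.4] yr [-278.5 -260.7]
board 1107 [135.  36.  30.] rect [538.9, -320.0, 59.7, 14.0, 6.0] topmean [ 537.4 -320.4  117.1] xr [509.4 567.6] yr [-329.  -311.5]
board 1223 [206. 205. 192.] rect [527.5, -217.7, 60.2, 14.5, 6.6] topmean [ 526.3 -218.5  116.9] xr [498.2 556.6] yr [-226.9 -209.1]
board 467 [6. 5. 5.] rect [518.7, 128.8, 60.2, 17.6, 3.2] topmean [522.2 126.9 116. ] xr [491.2 547.9] yr [120.9 138.4]
```

View pics/w12.png

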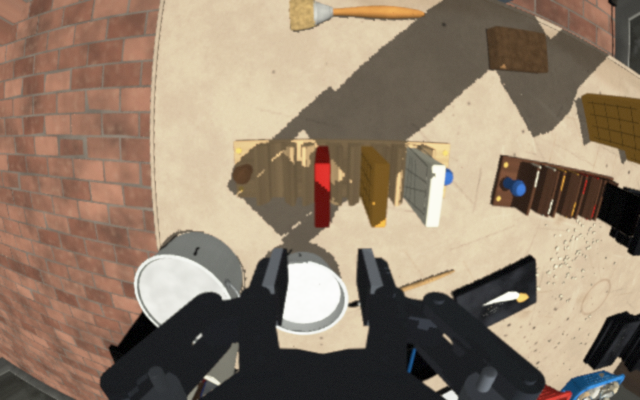

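```bash
python3 - <<'E'
from h import *
z=np.load('w10.npz'); W=wcloud(z['d'],z['pos'],z['rot']); X,Y,Z=np.moveaxis(W,-1,0)
m=(z['d']>0)&(Z>20)&(Z<200)&(X>450)&(X<620)&(Y>145)&(Y<300)
print(Y[m].min(),np.percentile(Z[m],[50,99]),np.percentile(X[m],[1,99]))
E
python3 -m pendant '[[[0.15,-0.003,0.05,0.01,-1],[0.15,-0.006,0.1,0.01,-3],[0.15,-0.01,0.15,0.01,-5.2],[0.15,-0.015,0.2,0.01,-5.2],[0.15,-0.02,0.25,0.01,-5.2],[0.15,-0.02,0.3,0.01,-5.2],[0.15,-0.02,0.35,0.01,-5.2],[0.15,-0.02,0.4,0.01,-5.2],[0.15,-0.02,0.45,0,-5.2],[0.15,-0.02,0.45,0,-5.2],[0.15,-0.02,0.45,-0.03,-5.2],[0.15,-0.02,0.45,-0.06,-5.2],[0.15,-0.02,0.45,-0.06,-5.2]]]' 60
python3 - <<'E'
from h import *
p,d,W=wlook('w13'); boards(W,d,p)
E
```

```text
145.0011002834705 [70.12393495 80.06588423] [488.70069891 594.88607965]
time_s: 22.2
eef_pos: [516.3, 129.4, 164.9]
ee_rot: [-0.003, 0.701, 0.713, -0.003]
force: [-0.5, 0.5, 0.7]
grip_width: 0.421
22.2 [516.3 129.4 164.9] yaw x 91.0 F [-0.5  0.5  0.7] 0.42114014307766146
board 1789 [20. 18. 16.] rect [519.5, 131.1, 60.8, 14.1, 1.5] topmean [517.3 131.1 117.2] xr [489.9 548.6] yr [124.1 138.4]
board 830 [181. 179. 163.] rect [528.2, -215.5, 60.4, 19.0, 6.6] topmean [ 529.4 -212.7  116.2] xr [498.5 556.6] yr [-223.2 -206.1]
board 85 [139. 105.  50.] rect [551.2, -259.6, 23.9, 5.5, 7.0] topmean [ 557.  -259.3  107.1] xr [546.7 563.3] yr [-261.5 -256.4]
```

View pics/w13.png

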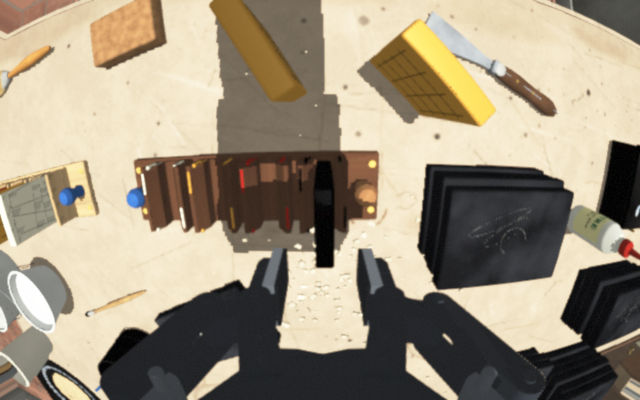

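The black board (323,215) is centred, and the box stack beside it is 80 mm high and clear. I descend, grip and lift.

```bash
python3 -m pendant '[[[0.15,0,0.001,-0.03,0],[0.15,0,0.001,-0.06,0],[0.15,0,0.001,-0.08,0],[0.15,0,0.001,-0.09,0],[0.15,0,0.001,-0.09,0],[1,0,0.001,-0.09,0],[1,0,0.001,-0.09,0],[1,0,0.001,-0.09,0],[1,0,0.001,-0.09,0],[1,0,0.001,-0.09,0]]]' 60
python3 -m pendant '[[[1,0,0,0.02,0],[1,0,0,0.04,0],[1,0,0,0.07,0],[1,0,0,0.11,0],[1,0,0,0.15,0],[1,0,0,0.15,0],[1,0,0,0.15,0]]]' 60
```

```text
time_s: 23.25
eef_pos: [519.6, 130.9, 80.9]
ee_rot: [0.001, 0.701, 0.713, 0.001]
force: [0.4, 0.2, 7.0]
grip_width: 0.155
time_s: 23.95
eef_pos: [518.6, 131.0, 229.7]
ee_rot: [0.0, 0.701, 0.713, 0.0]
force: [0.3, -0.3, -1.2]
grip_width: 0.152
```

```bash
python3 -m pendant '[[[1,0.002,-0.04,0,1],[1,0.004,-0.08,0,2],[1,0.006,-0.12,0,3],[1,0.008,-0.16,0,4],[1,0.01,-0.2,0,5.2],[1,0.012,-0.24,0,5.2],[1,0.014,-0.28,0,5.2],[1,0.016,-0.32,0,5.2],[1,0.018,-0.36,0,5.2],[1,0.02,-0.4,0,5.2],[1,0.022,-0.44,0,5.2],[1,0.024,-0.48,0,5.2],[1,0.0255,-0.503,0,5.2],[1,0.0255,-0.503,0,5.2],[1,0.0255,-0.503,-0.04,5.2],[1,0.0255,-0.503,-0.07,5.2],[1,0.0255,-0.503,-0.09,5.2],[1,0.0255,-0.503,-0.09,5.2],[1,0.0255,-0.503,-0.09,5.2]]]' 60
python3 - <<'E'
from h import *
p,d,W=wlook('w14')
E
```

```text
time_s: 25.85
eef_pos: [544.3, -371.4, 139.5]
ee_rot: [-0.0, 0.667, 0.745, 0.0]
force: [0.2, 0.3, -0.1]
grip_width: 0.154
25.85 [ 544.3 -371.4  139.5] yaw x 96.25 F [ 0.2  0.3 -0.1] 0.15386424071032678
```

View pics/w14.png

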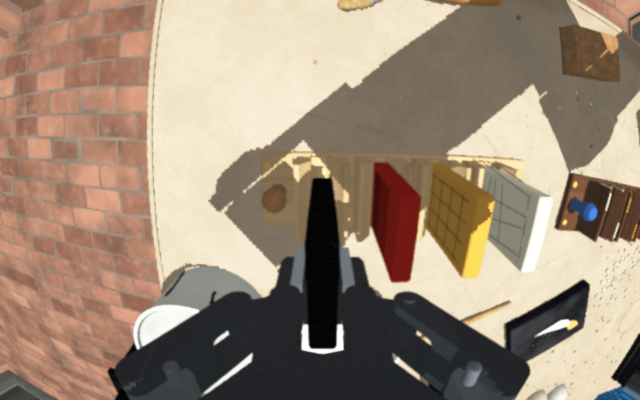

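Black is over slot 4. I lower it.

```bash
python3 -m pendant '[[[1,0,0,-0.015,0],[1,0,0,-0.03,0],[1,0,0,-0.04,0],[1,0,0,-0.05,0],[1,0,0,-0.056,0],[1,0,0,-0.059,0],[1,0,0,-0.06,0],[1,0,0,-0.06,0],[1,0,0,-0.06,0]]]' 60
```

```text
time_s: 26.8
eef_pos: [544.3, -372.3, 81.0]
ee_rot: [0.001, 0.668, 0.744, -0.0]
force: [-3.7, 1.7, 7.8]
grip_width: 0.154
```

```bash
python3 -m pendant '[[[0.15,0,0,0,0],[0.15,0,0,0,0],[0.15,0,0,0,0],[0.15,0,0,0,0],[0.15,0,0,0,0],[0.15,0,0,0.03,0],[0.15,0,0,0.07,0],[0.15,0,0,0.11,0],[0.15,0,0,0.16,0],[0.15,0,0.04,0.17,0],[0.15,-0.02,0.08,0.17,0],[0.15,-0.02,0.08,0.17,0],[0.15,-0.02,0.08,0.17,0]]]' 60
python3 - <<'E'
from h import *
p,d,W=wlook('w15'); boards(W,d,p); q=vision.capture('side')[0]; save('s15',cv2.resize(q[115:265,220:500],None,fx=2.8,fy=2.8))
X,Y,Z=np.moveaxis(W,-1,0)
# slot coords of board tops
a=np.radians(6.2)
m=(d>0)&(Z>112)&(Z<122)&(X>480)&(X<600)&(Y<-180)&(Y>-420)
n,l,st,ce=cv2.connectedComponentsWithStats(m.astype(np.uint8))
for k in range(1,n):
    if st[k,4]>60:
        w=W[l==k]; s=-(w[:,0]-535.3)*np.sin(a)+(w[:,1]+294.6)*np.cos(a); r=(w[:,0]-535.3)*np.cos(a)+(w[:,1]+294.6)*np.sin(a)
        print(p[l==k].mean(0).round(),'s mid',np.percentile(s,[1,99]).mean().round(1),'x mid',np.percentile(r,[1,99]).mean().round(1),'ztop',np.median(w[:,2]).round(1))
E
```

```text
time_s: 28.1
eef_pos: [524.1, -291.6, 249.8]
ee_rot: [0.0, 0.667, 0.745, -0.0]
force: [0.4, -1.2, 0.4]
grip_width: 0.427
28.1 [ 524.1 -291.6  249.8] yaw x 96.27 F [ 0.4 -1.2  0.4] 0.42749024467268193
board 1050 [16. 15. 12.] rect [544.2, -371.5, 60.8, 14.6, 6.0] topmean [ 542.8 -371.2  117. ] xr [514.4 573.6] yr [-380.3 -362.7]
board 947 [95. 22. 18.] rect [538.4, -320.0, 59.7, 14.4, 6.9] topmean [ 537.  -319.9  117.1] xr [509.5 567.3] yr [-329.4 -311.2]
board 983 [161. 125.  56.] rect [532.8, -269.2, 59.7, 14.7, 6.5] topmean [ 531.3 -269.5  117.1] xr [503.5 561.7] yr [-278.4 -260. ]
board 1041 [187. 185. 171.] rect [527.4, -217.3, 60.1, 14.9, 6.1] topmean [ 526.3 -218.   117.1] xr [498.1 556.4] yr [-226.9 -208.6]
[96. 22. 18.] s mid -25.8 x mid 0.2 ztop 117.2
[164. 127.  57.] s mid 25.5 x mid 0.0 ztop 117.2
[18. 16. 13.] s mid -77.4 x mid 0.4 ztop 117.1
[200. 198. 185.] s mid 77.5 x mid 0.4 ztop 117.2
```

View pics/w15.png

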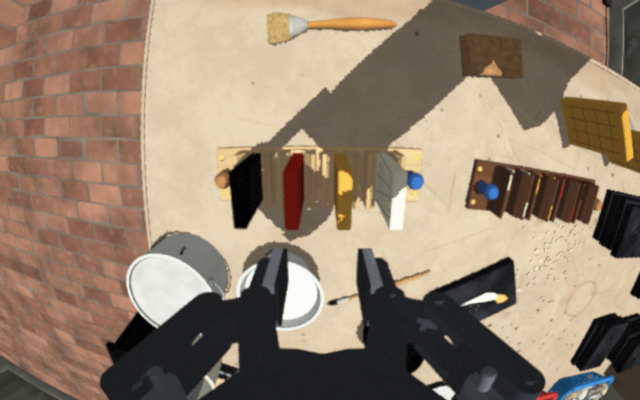

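View pics/s15.png

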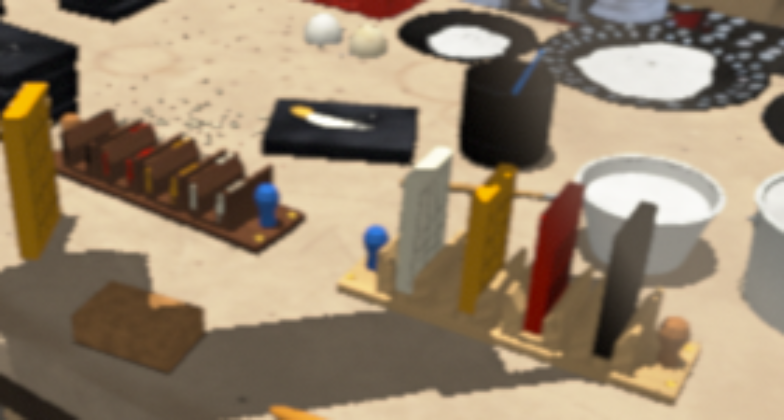

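All four boards stand upright and fully down: eggshell, gold, red, black counted from the blue knob, each within 1 mm of its slot centre. The gripper is clear, so I hand the job in.

```bash
python3 -c "
from h import *
print(order.finish_job())"
```

```text
the job is handed in; nothing more can be done
None
```

I moved all four boards from the dark rack to the pale rack. Counted from each rack's blue knob, the order is still eggshell, gold, red, black. The blue knobs faced each other, so the row is mirrored on the table. For gold I took the small board in the rack and left the two larger look-alikes alone.

**Last checks (wrist and side pictures):** all four boards stand upright with their tops at about 117 mm, as they stood before the move, so they are fully down. Each is within about 1 mm of its slot centre, both along the row and across it.

**Forces and time:** the highest force I read was about 10 N, when a board touched its slot floor. I handed the job in at about 28 s with the gripper open and clear of the boards. None of my checks failed or disagreed.

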